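Third hand at the gift-crate jig

ROBOT

A 6-joint arm with a two-finger parallel gripper is mounted at the origin on the work surface. World frame = base frame: x ahead of the robot, y to its left, z up, the work surface at z = 0. Lengths are in m, angles in rad, forces in N, time in s.
With the tool pointing down it reaches from about 0.25 to 0.8 m from the base axis. Payload 8.5 kg.
Tool frame: the origin (TCP) lies on the centre line of the jaws, within the pads' length; the fingertips stand 22 mm ahead of it and the grasp point (between the pads) lies 3 mm ahead of it; z points along the fingers, y is the line along which they close (so a half turn about z gives the same grasp; the last joint's range is limited). The gripper opens to 85 mm and grips with 20 to 120 N. Pads are 22 mm wide; open, the fingers measure 114 mm over their backs; the gripper's body (76 mm by 85 mm) begins 54 mm behind the grasp point. The pads swing forward as they close: fully open they stand 13 mm farther back than shut.
Start: joints at [-1.189, 0.238, -0.013, 1.319, 0, 1.571], TCP at [0.196, -0.487, 0.253] pointing down, gripper open.
Joint ranges: [-2.66, 2.66], [-1.03, 1.9], [-1.14, 1.46], [-1.82, 2.27], [-1.45, 1.34], [-3.14, 3.14]. Speed limits (rad/s): [2.22, 2.22, 2.79, 3.14, 3.14, 3.14].

INTERFACE

Orientations are given as a unit quaternion [x, y, z, w].
In Python, from cell import manip gives the robot as it stands.
- The arm moves only by the tool jog_arm, never from a script. Its arguments are lists of equal length, an entry for each row: "xyz": the shift along the tool's x, y, z scaled (see below), a list of three; "turn": the turn, a rotation vector about the tool's x, y, z scaled (see below), a list of three. In form: {"xyz": [[tx, ty, tz], ...], "turn": [[wx, wy, wz], ...]}. A call has 1 to 12 rows; each row shifts and turns the commanded pose from where the row before left it, along the tool's axes as they then stand; what a row does not reach is not made up. The controller multiplies each number of a shift by 0.025 m and each number of a turn by 0.12 rad. A row lasts 1/8 s, in which the tool goes at most 62.5 mm and 10.7 degrees, less where a joint would pass 70% of its speed; a pose out of reach is approached as far as the arm can. A call with a number of a shift or a turn outside -1 to 1 is refused whole. A call with a gripper value outside its range is refused whole. "gripper" is the closure, from -1 (fully open) to 1 (shut), set as the call begins (left out, the last holds). The fingers move at their own pace and stop on an object; "squeeze" is the grip in N (left out, the last holds). Time passes only in rows, so rows that do not move let the fingers close. It gives the time, the measured TCP pose, the force, the opening and the grip force at its end, in the units of the state.
- manip.get_state(): the state, without advancing time (a new reading comes with each control period).
- manip.grab_frame(name): name is "scene" or "top" or "wrist"; returns a dict with "color" (420x560x3 uint8, red, green, blue), "camera_matrix" (3x3 intrinsics, pixels), "distortion" ([k1, k2, p1, p2, k3] as OpenCV has them; the pictures are not rectified), "R" (3x3) and "t" (3): a world point X has camera coordinates R X + t; the wrist camera has in their place "mount" (4x4, takes a point from camera to tool coordinates, whose origin is the TCP and whose axes are the flange's). Camera axes: x right, y down, z forward; pixel columns grow to the right and rows downward; lengths in m; the calibration is good to about 2 mm. A picture is of the moment at which its call begins: read the wrist's pose just before it. There is no depth.
- manip.sign_off(): hands the job in; it is judged then, once.
The state is a dict: "clock": time; "joint_positions": joint angles; "qvel": joint speeds; "joint_torque": joint torques, N m; "tool_pos": TCP position; "orientation": TCP orientation; "force": force on the tool from outside, world axes, zero at the start; "wrist_torque": the same for the moment, N m; "width": opening from 0.0 (shut) to 1.0 (fully open); "gripper_force": force on a finger pad.
Only numpy, scipy, OpenCV 4.12 (cv2) and the standard library are available. Lean on these libraries where they do the work, as an engineer would, in place of code of your own. Each camera call takes 0.05 s, during which the arm holds its last target. There are 200 camera calls.

TASK

Take the large board with the hand slot (a gift crate's end board) out of the rack, stand it upright on the jig's bed between the two low guide strips, and push it endwise, square, against the sprung side board until the side board's pointer stands midway between the two studs, which is about 10 N. Keep that push steady for two seconds and finish still gripping and pushing, without letting go, so that a colleague can drive the screws. Leave the other boards, the two jars and the screwdriver where they are.

Things in the scene. Friction and masses are not known exactly. Their poses are not given: they have to be found in the camera images.
- end_board_center (a point): Centre of the loose end board: pale wood, 160 mm long (its x), 15 mm thick (its y), 120 mm tall (its z, up), 170 g, with a 70 x 22 mm hand slot 55 to 77 mm above its foot; the top 43 mm is solid, to grip across the thickness. Longest and tallest of the three boards standing in the rack, same either way round; its foot starts 12 mm above the table.
- rack: Fixed wooden rack, 190 x 270 mm, origin under its centre on the table, z up. Three slots run along its x, 85 mm apart along its y (-85, 0, +85 mm), 19 mm wide; slot floor 12 mm, top of the cheeks 42 mm above the table. Boards stand in the slots parallel to its x; lift them straight up.
- jig: Fixed plywood jig; bed x -105 to +225, y +-145 mm, top at z = +18 mm. Origin on the table, x the pushing direction, z up. Guide strips 12 mm high above the bed run x = -95 to +55 mm with a 30 mm gap (y = -15 to +15): the end board goes between, its length along x. Side board's near face is at x = +90 mm at rest, so the end board's centre is at x = +10 when touching it, +30 when pointer is midway.
- bed_mark (a point): Point on the bed's top (18 mm above the table), on the guide strips' mid-line, below where the end board's centre is when the pointer stands midway (jig x = +30 mm, y = 0); axes as the jig's. Two spring posts stand at jig x = +200 mm, y = +-85 mm, 103 mm above the table.
- side_face (a point): Middle of the near face of the upright pale wood side board, 15 mm thick (x), 220 mm wide (y), 120 mm tall, on two spring plungers, slides along the jig's x; foot 1 mm above the bed. A thin dark pointer at its -y end moves along a gauge strip with two steel studs fixed on the jig; at rest it is 12 mm short of the first stud and 28 mm short of the second.
- side_board (a joint): How far the side board has been pushed back, in m: 0 at rest, grows along the jig's x, hard stop at 0.040. Springs return it: 500 N/m, no preload, so 0.012 (first stud) is 6 N, 0.020 (midway) 10 N, 0.028 (second stud) 14 N. Damped.
- divider: Bystander: smaller plain board 120 x 15 x 80 mm standing in another rack slot; origin under its centre.
- short_board: Bystander: smallest plain board 90 x 15 x 70 mm standing in the remaining slot; origin under its centre.
- jar: Bystander: jar with white cap, 66 mm across, 85 mm tall, standing between rack and jig; origin under its centre.
- honey: Bystander: amber jar, 60 mm across, 70 mm tall, between rack and jig; origin under its centre.
- driver: Bystander: screwdriver 200 mm long lying on the table; origin under its middle.
There are look-alikes about, which are no part of the job. Leave any pink look-alike of the part that bears end_board_center alone.

How it is judged:
On the way, in this order (a step that is already met when the one before it is completed fails the run):
1. the end board is gripped and lifted clear of the rack (height (world z) of end_board_center above 0.11 m and contact force between the fingers and end_board above 1 N), for 0.2 s.
2. the end board stands between the guide strips, square, and presses the side board steadily with the pointer between the studs for 1.5 s (z of end_board_center in the frame of jig between 0.07 and 0.086 m and y of end_board_center in the frame of jig between -0.01 and 0.01 m and angle between end_board_center's own z axis and vertical below 0.12 rad and angle between the x axis of end_board_center and the x axis of jig, either way round below 0.12 rad and value of joint side_board between 0.012 and 0.028 m and contact force between end_board and side_board between 5 and 17 N and contact force between the fingers and end_board above 2 N and contact force between each of the arm, the fingers and side_board below 0.5 N), for 1.5 s.
At the end, for the whole second after the job is handed in: End board still gripped, on the bed within 8 mm and within 10 mm of the guides' mid-line, upright and square within 0.12 rad, at rest, pressing the side board with 5 to 17 N and back by 12 to 28 mm (pointer between the studs), the arm not touching the side board (all of step 2 and linear speed of end_board below 0.02 m/s and velocity of joint side_board between -0.01 and 0.01 m/s); the arm keeps its last pose, push and grip.
It fails at once if another board, one of the two jars between rack and jig or the screwdriver is moved by more than 30 mm (distance of any of divider, short_board, jar, honey, driver from where it was at the start of the episode above 0.03 m).
It also fails if it takes over 45 s, if anything falls off the work surface, if the arm or the gripper's body presses on something with over 40 N, if the wrist force passes 120 N, or if a joint passes its speed limit or range.

## Working session

There is one attempt and no reset: what is moved stays moved. The work goes in short steps, Python scripts to look and compute and a tool call to move; the robot and the scene stay as the last step left them, time stands still between calls to the robot, and variables do not carry over. Pictures are saved under pics/ and viewed, at most 10 in all, crops included, and the job is handed in when it is done.

Besides the shell and the picture viewer there is one more tool, called in YAML: its name, and indented under it one key for each argument. jog_arm: Moves the arm, as the interface text tells. Its arguments: {"type":"object","properties":{"xyz":{"type":"array","items":{"type":"array","items":{"type":"number","minimum":-1,"maximum":1}}},"turn":{"type":"array","items":{"type":"array","items":{"type":"number","minimum":-1,"maximum":1}}},"gripper":{"type":"number"},"squeeze":{"type":"number"}},"required":["xyz","turn"]}

```bash
mkdir -p pics; ls; python3 - <<'E'
from cell import manip
import cv2,pickle
s=manip.get_state();print(s)
d={}
for n in("scene","top"):
    f=manip.grab_frame(n);d[n]=f;cv2.imwrite(f"pics/{n}0.png",f["color"][:,:,::-1])
    print(n,f["camera_matrix"],f["distortion"],f["R"],f["t"])
pickle.dump(d,open("f0.pkl","wb"))
E
```

```text
pics
{'clock': 0.0, 'joint_positions': array([-1.18897477e+00,  2.38764534e-01, -1.42537986e-02,  1.31915520e+00,
       -6.30749447e-06,  1.57081322e+00]), 'qvel': array([ 0.00151459,  0.00226313,  0.00190235, -0.00193962, -0.001835  ,
       -0.00013813]), 'joint_torque': array([-1.32659890e-03, -5.38774037e+01,  3.46438873e+01,  1.86658173e-02,
       -7.44064027e-05, -1.67052957e-05]), 'tool_pos': array([ 0.19548297, -0.48685442,  0.25268628]), 'orientation': array([ 9.81833189e-01,  1.89744869e-01, -1.33766628e-04, -6.75491989e-04]), 'force': array([-0.40337636, -0.62400784, -0.28864491]), 'wrist_torque': array([ 0.04416256, -0.01871642,  0.03439326]), 'gripper_force': 0.0, 'width': 0.9969071559520605}
scene [[438.31073384   0.         281.80532607]
 [  0.         438.31073384 212.16449804]
 [  0.           0.           1.        ]] [-0.13662977  0.          0.          0.          0.        ] [[-0.65395756  0.75652511  0.00304275]
 [ 0.42676193  0.37221774 -0.82421369]
 [-0.62467092 -0.53770225 -0.56627073]] [ 0.38260505 -0.1115951   1.59098739]
top [[460.66622676   0.         273.031891  ]
 [  0.         460.66622676 219.24395059]
 [  0.           0.           1.        ]] [-0.08781632  0.          0.          0.          0.        ] [[ 0.02864757 -0.99951182 -0.01246759]
 [-0.98270715 -0.02587888 -0.18334924]
 [ 0.18293709  0.0175045  -0.98296878]] [-0.08497021  0.52039117  1.0696296 ]
```

View pics/scene0.png

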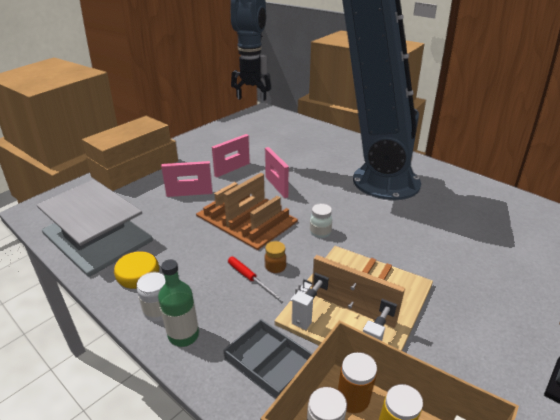

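View pics/top0.png

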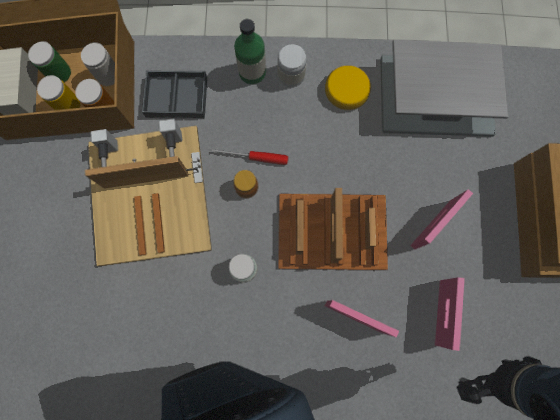

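The scene view shows the rack at about (245,215) and the jig at about (360,300). In the top view, the rack is at about (333,232), with the tallest board in its middle slot at about (338,225). The jig is at about (150,195), with guide strips at (139,225) and (157,222) and the side board at about (138,172). The pink look-alikes stand apart from these.

```bash
python3 - <<'E'
import cv2,numpy as np
a=cv2.imread("pics/top0.png")
A=cv2.resize(a[180:280,270:395],None,fx=4,fy=4,interpolation=cv2.INTER_CUBIC)
B=cv2.resize(a[115:270,80:220],None,fx=4,fy=4,interpolation=cv2.INTER_CUBIC)[:590]
def grid(I,x0,y0):
    for i in range(0,I.shape[1],40):
        cv2.putText(I,str(x0+i//4),(i,8),0,.3,(255,255,255),1);cv2.line(I,(i,8),(i,14),(255,255,255),1)
    for i in range(0,I.shape[0],40):
        cv2.putText(I,str(y0+i//4),(0,i+4),0,.3,(255,255,255),1)
grid(A,270,180);grid(B,80,115)
cv2.imwrite("pics/c1.png",A);cv2.imwrite("pics/c2.png",B)
E
```

```text
(no output)
```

View pics/c1.png

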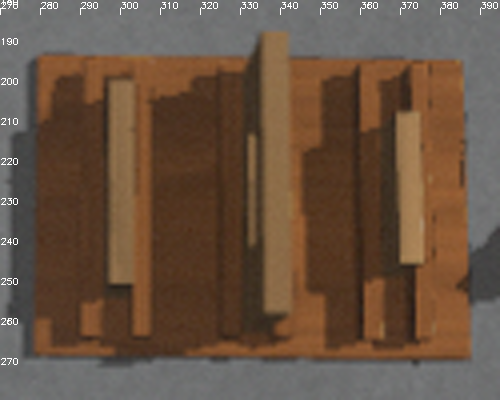

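View pics/c2.png

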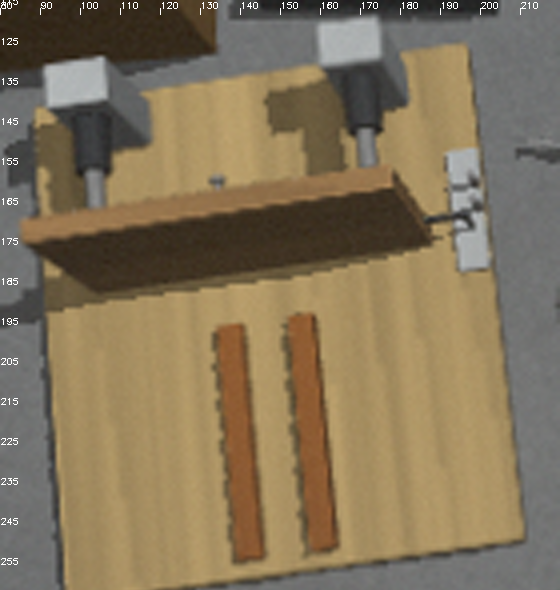

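In the rack crop, the end board's top runs from (335.5..342,188) to (336..342.5,258). The side boards are at about (299,225) and (371,227). In the jig crop, the strips' far ends are at about (134..159,195) and their near ends at about (138..164,253). The pointer is at about (195,170).

```bash
cat > h.py <<'E'
import numpy as np,cv2
def ray(f,uv,z,R=None,t=None):
    R=f["R"] if R is None else R; t=f["t"] if t is None else t
    p=cv2.undistortPoints(np.array(uv,float).reshape(-1,1,2),f["camera_matrix"],f["distortion"])[:,0]
    d=np.c_[p,np.ones(len(p))]@R; c=-R.T@t
    return c+d*((z-c[2])/d[:,2])[:,None]
E
python3 - <<'E'
import pickle,numpy as np
from h import ray
f=pickle.load(open("f0.pkl","rb"))["top"]
up=lambda P,x0,y0:np.array(P)/4+[x0-.375,y0-.375]
np.set_printoptions(precision=4,suppress=True)
def axis(a,b):
    d=a-b;print("len",np.linalg.norm(d),"yaw",np.arctan2(d[1],d[0]));return d/np.linalg.norm(d)
b=ray(f,up([(262,32),(288,32),(290,312),(264,316)],270,180),.132);print(b)
axis((b[0]+b[1])/2,(b[2]+b[3])/2);print("board",b.mean(0),np.linalg.norm(b[0]-b[1]))
r=ray(f,up([(36,56),(463,60),(470,357),(34,357)],270,180),.012);print("rack",r);axis((r[0]+r[1])/2,(r[2]+r[3])/2);print(r.mean(0))
g=ray(f,up([(217,327),(243,324),(288,318),(315,314),(234,562),(264,556),(310,551),(338,548)],80,115),.03)
F=g[:4].mean(0);N=g[4:].mean(0);d=axis(F,N);print("strips",F,N,"gap",np.linalg.norm(g[1]-g[2]));print("jig org",F-.055*d,N+.095*d)
c=ray(f,up([(468,43),(524,540)],80,115),.018);axis(c[0],c[1]);print("bed corners",c)
s=ray(f,up([(22,240),(432,190),(392,172)],80,115),.139);print("side top",s); 
E
```

```text
[[ 0.5835 -0.2109  0.132 ]
 [ 0.5839 -0.2256  0.132 ]
 [ 0.4247 -0.227   0.132 ]
 [ 0.4222 -0.2126  0.132 ]]
len 0.16022187496084514 yaw 0.009730445713944456
board [ 0.5036 -0.219   0.132 ] 0.014774266155306219
rack [[ 0.5954 -0.0823  0.012 ]
 [ 0.6001 -0.3529  0.012 ]
 [ 0.4123 -0.3544  0.012 ]
 [ 0.4055 -0.0861  0.012 ]]
len 0.18890803856976268 yaw 0.01409731585386413
[ 0.5033 -0.2189  0.012 ]
len 0.1487419063337702 yaw 0.16624297218269535
strips [0.5799 0.2508 0.03  ] [0.4332 0.2262 0.03  ] gap 0.02882999195361493
jig org [0.5256 0.2417 0.03  ] [0.5269 0.2419 0.03  ]
len 0.32892047494833726 yaw 0.16718809675774332
bed corners [[0.772  0.1365 0.018 ]
 [0.4477 0.0818 0.018 ]]
side top [[0.5991 0.3655 0.139 ]
 [0.6335 0.1272 0.139 ]
 [0.6438 0.1512 0.139 ]]
```

jog_arm:
  xyz:
    - [0,0,0]
    - [0,0,0]
    - [0,0,0]
    - [0,0,0]
    - [0.89,-0.755,0]
    - [0.89,-0.755,0]
    - [0.89,-0.755,0]
    - [0.89,-0.755,0]
    - [0.89,-0.755,0]
    - [0.89,-0.755,0]
    - [0.89,-0.755,0]
    - [0.89,-0.755,0]
  turn:
    - [0,0,0.77]
    - [0,0,0.77]
    - [0,0,0.77]
    - [0,0,0.77]
    - [0,0,0]
    - [0,0,0]
    - [0,0,0]
    - [0,0,0]
    - [0,0,0]
    - [0,0,0]
    - [0,0,0]
    - [0,0,0]
  gripper: -1
  squeeze: 80

```text
clock: 1.6
tool_pos: [0.3723, -0.3332, 0.253]
orientation: [1.0, 0.006, -0.0, -0.0]
force: [-0.5, -0.6, 1.0]
width: 0.999
gripper_force: 0.0
```

jog_arm:
  xyz:
    - [0.89,-0.755,0]
    - [0.89,-0.755,0]
    - [0.89,-0.755,0]
    - [0.89,-0.755,0]
    - [0.89,-0.755,0]
    - [0,0,0]
    - [0,0,0]
  turn:
    - [0,0,0]
    - [0,0,0]
    - [0,0,0]
    - [0,0,0]
    - [0,0,0]
    - [0,0,0]
    - [0,0,0]

```text
clock: 2.48
tool_pos: [0.4814, -0.2383, 0.253]
orientation: [1.0, 0.006, -0.0, -0.0]
force: [-0.3, -0.3, 0.1]
width: 0.999
gripper_force: 0.0
```

```bash
cat >> h.py <<'E'
from scipy.spatial.transform import Rotation as Ro
def togo(s,xyz,yaw):
    "shift (units of 25 mm, tool axes) and turn (units of .12 rad) to a tool-down pose"
    R=Ro.from_quat(s["orientation"]); T=Ro.from_euler("z",yaw)*Ro.from_rotvec([np.pi,0,0])
    return np.round(R.inv().apply(np.array(xyz)-s["tool_pos"])/.025,3), np.round((R.inv()*T).as_rotvec()/.12,3)
E
python3 - <<'E'
from cell import manip
from h import *
s=manip.get_state();print(s["clock"],s["tool_pos"],s["joint_positions"]);print(togo(s,[.5036,-.219,.114],.012))
f=manip.grab_frame("wrist");cv2.imwrite("pics/w1.png",f["color"][:,:,::-1])
# predicted pixels of the board top corners
M=np.linalg.inv(f["mount"]);R=Ro.from_quat(s["orientation"])
P=np.array([[.5836,-.2105,.132],[.5836,-.2255,.132],[.4236,-.227,.132],[.4236,-.212,.132]])
q=R.inv().apply(P-s["tool_pos"])@M[:3,:3].T+M[:3,3]
print(cv2.projectPoints(q,np.zeros(3),np.zeros(3),f["camera_matrix"],f["distortion"])[0][:,0])
E
```

```text
2.475 [ 0.48140362 -0.23834391  0.25299384] [-4.59623796e-01  2.59899323e-01  1.53209120e-02  1.32712525e+00
 -1.84397793e-04  2.66946490e+00]
(array([ 0.902, -0.761,  5.559]), array([-0.002,  0.007,  0.004]))
[[245.54865601  78.70269094]
 [266.49407915  78.96539176]
 [268.34371328 279.71134352]
 [250.91277386 279.49438904]]
```

View pics/w1.png

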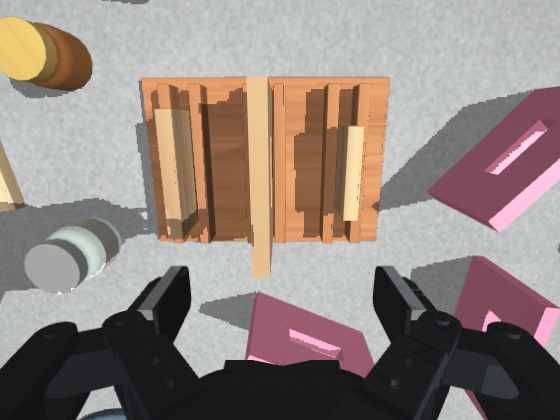

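The wrist view confirms the board: its top runs from (258,78) to (261,278), within about 2 px of the prediction. At the jig this yaw would take joint 6 to about 3.4 rad, beyond its 3.14 limit. I'll make the half turn now, before gripping.

jog_arm:
  xyz:
    - [0.902,-0.761,0]
    - [0,0,0.1]
    - [0,0,0.1]
    - [0,0,0.1]
    - [0,0,0.1]
    - [0,0,0.1]
    - [0,0,0.1]
    - [0,0,0.1]
    - [0,0,0.1]
    - [0,0,0.1]
    - [0,0,0.1]
    - [0,0,0.1]
  turn:
    - [0,0,0]
    - [0,0,-1]
    - [0,0,-1]
    - [0,0,-1]
    - [0,0,-1]
    - [0,0,-1]
    - [0,0,-1]
    - [0,0,-1]
    - [0,0,-1]
    - [0,0,-1]
    - [0,0,-1]
    - [0,0,-1]

```text
clock: 4.03
tool_pos: [0.5034, -0.2198, 0.2258]
orientation: [0.785, 0.619, -0.0, -0.0]
force: [-0.1, 0.0, -0.7]
width: 1.004
gripper_force: 0.0
```

jog_arm:
  xyz:
    - [0,0,0.1]
    - [0,0,0.1]
    - [0,0,0.1]
    - [0,0,0.1]
    - [0,0,0.1]
    - [0,0,0.1]
    - [0,0,0.1]
    - [0,0,0.1]
    - [0,0,0.1]
    - [0,0,0.1]
    - [0,0,0.1]
    - [0,0,0.1]
  turn:
    - [0,0,-1]
    - [0,0,-1]
    - [0,0,-1]
    - [0,0,-1]
    - [0,0,-1]
    - [0,0,-1]
    - [0,0,-1]
    - [0,0,-1]
    - [0,0,-1]
    - [0,0,-1]
    - [0,0,-1]
    - [0,0,-1]

```text
clock: 5.52
tool_pos: [0.5034, -0.2198, 0.1958]
orientation: [0.182, 0.983, -0.0, -0.0]
force: [0.9, 0.1, 0.5]
width: 1.002
gripper_force: 0.0
```

jog_arm:
  xyz:
    - [0,0,0]
    - [0,0,0]
    - [0,0,0]
    - [0,0,0]
    - [0,0,0]
    - [0,0,0]
  turn:
    - [0,0,-1]
    - [0,0,-1]
    - [0,0,-1]
    - [0,0,-0.18]
    - [0,0,0]
    - [0,0,0]

```text
clock: 6.28
tool_pos: [0.504, -0.2191, 0.1958]
orientation: [-0.005, 1.0, 0.0, 0.0]
force: [0.3, 0.2, -0.4]
width: 1.001
gripper_force: 0.0
```

```bash
python3 - <<'E'
from cell import manip
from h import *
s=manip.get_state();print(s["clock"],s["tool_pos"],s["joint_positions"]);print(togo(s,[.5036,-.219,.114],.012+np.pi))
E
```

```text
6.275 [ 0.50401974 -0.2191409   0.19583377] [-4.10175269e-01  3.04717634e-01 -6.98648923e-02  1.19623692e+00
  8.64318693e-05 -4.20547994e-01]
(array([0.017, 0.006, 3.273]), array([ 0.001,  0.   , -0.014]))
```

jog_arm:
  xyz:
    - [0,0,0.8]
    - [0,0,0.8]
    - [0,0,0.8]
    - [0,0,0.5]
    - [0,0,0.37]
    - [0,0,0]
  turn:
    - [0,0,0]
    - [0,0,0]
    - [0,0,0]
    - [0,0,0]
    - [0,0,0]
    - [0,0,0]

```text
clock: 7.02
tool_pos: [0.5039, -0.2189, 0.1137]
orientation: [-0.006, 1.0, 0.0, -0.0]
force: [-0.5, -0.2, 0.4]
width: 1.0
gripper_force: 0.0
```

jog_arm:
  xyz:
    - [0,0,0]
    - [0,0,0]
    - [0,0,0]
    - [0,0,0]
    - [0,0,0]
    - [0,0,0]
    - [0,0,0]
    - [0,0,0]
  turn:
    - [0,0,0]
    - [0,0,0]
    - [0,0,0]
    - [0,0,0]
    - [0,0,0]
    - [0,0,0]
    - [0,0,0]
    - [0,0,0]
  gripper: 1
  squeeze: 80

```text
clock: 8.02
tool_pos: [0.5044, -0.2192, 0.1143]
orientation: [-0.006, 1.0, -0.0, 0.0]
force: [0.2, -0.4, 5.8]
width: 0.163
gripper_force: 78.6
```

jog_arm:
  xyz:
    - [0,0,-0.3]
    - [0,0,-0.6]
    - [0,0,-0.8]
    - [0,0,-0.8]
    - [0,0,-0.8]
    - [0,0,-0.8]
    - [0,0,-0.8]
    - [0,0,-0.35]
    - [0,0,0]
    - [0,0,0]
  turn:
    - [0,0,0]
    - [0,0,0]
    - [0,0,0]
    - [0,0,0]
    - [0,0,0]
    - [0,0,0]
    - [0,0,0]
    - [0,0,0]
    - [0,0,0]
    - [0,0,0]

```text
clock: 9.28
tool_pos: [0.5038, -0.2188, 0.2446]
orientation: [-0.006, 1.0, 0.0, -0.001]
force: [-0.7, -0.7, -1.0]
width: 0.17
gripper_force: 77.9
```

```bash
python3 - <<'E'
from cell import manip
from h import *
s=manip.get_state();print(s["clock"],s["tool_pos"],s["joint_positions"],s["width"],s["force"],s["wrist_torque"]);print(togo(s,[.5112,.2393,.245],.012+np.pi))
E
```

```text
9.275 [ 0.5038017  -0.21881838  0.24458592] [-4.09799449e-01  2.83749042e-01  2.70099610e-02  1.31532943e+00
  9.48204952e-05 -4.22028437e-01] 0.17005716643843474 [-0.73884914 -0.69256346 -1.02500646] [-0.01258888  0.01780181 -0.01658926]
(array([-5.200e-01,  1.832e+01, -6.000e-03]), array([ 0.005, -0.009,  0.002]))
```

jog_arm:
  xyz:
    - [0,0.5,0]
    - [0,0.9,0]
    - [0,0.9,0]
    - [0,0.9,0]
    - [0,0.9,0]
    - [0,0.9,0]
    - [0,0.9,0]
    - [0,0.9,0]
    - [0,0.9,0]
    - [0,0.9,0]
    - [0,0.9,0]
    - [0,0.9,0]
  turn:
    - [0,0,0]
    - [0,0,0]
    - [0,0,0]
    - [0,0,0]
    - [0,0,0]
    - [0,0,0]
    - [0,0,0]
    - [0,0,0]
    - [0,0,0]
    - [0,0,0]
    - [0,0,0]
    - [0,0,0]

```text
clock: 10.78
tool_pos: [0.5003, 0.0424, 0.2449]
orientation: [-0.006, 1.0, 0.0, -0.0]
force: [0.1, 0.2, -1.6]
width: 0.167
gripper_force: 77.9
```

jog_arm:
  xyz:
    - [0,0.9,0]
    - [0,0.9,0]
    - [0,0.9,0]
    - [0,0.9,0]
    - [0,0.9,0]
    - [0,0.9,0]
    - [-0.26,0.9,0]
    - [-0.26,0.9,0]
    - [0,0.72,0]
    - [0,0,0]
    - [0,0,0]
    - [0,0,0]
  turn:
    - [0,0,0]
    - [0,0,0]
    - [0,0,0]
    - [0,0,0]
    - [0,0,0]
    - [0,0,0]
    - [0,0,0]
    - [0,0,0]
    - [0,0,0]
    - [0,0,-0.65]
    - [0,0,-0.64]
    - [0,0,0]

```text
clock: 12.28
tool_pos: [0.5115, 0.2396, 0.2452]
orientation: [-0.083, 0.997, -0.0, -0.0]
force: [-0.3, -0.2, -1.9]
width: 0.167
gripper_force: 78.0
```

```bash
python3 - <<'E'
from cell import manip
from h import *
import pickle
s=manip.get_state();print(s["clock"],s["tool_pos"],s["joint_positions"],s["width"]);print(togo(s,[.5112,.2393,.245],.167+np.pi))
w=manip.grab_frame("wrist");cv2.imwrite("pics/w2.png",w["color"][:,:,::-1])
f=manip.grab_frame("top");cv2.imwrite("pics/t2.png",cv2.resize(f["color"][100:280,70:260,::-1],None,fx=3,fy=3))
pickle.dump((s,w,f),open("f2.pkl","wb"))
E
```

```text
12.275 [0.51148774 0.23956199 0.24515157] [4.37960007e-01 3.09787732e-01 6.56741559e-02 1.32712234e+00
 1.17637738e-04 2.71326835e-01] 0.16664114386775708
(array([ 0.013, -0.008,  0.006]), array([-0.   , -0.004, -0.003]))
```

View pics/w2.png

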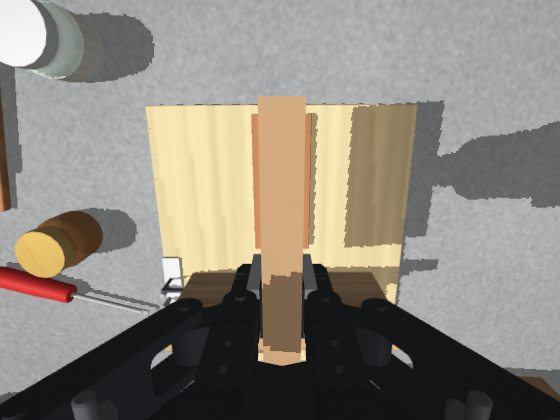

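View pics/t2.png

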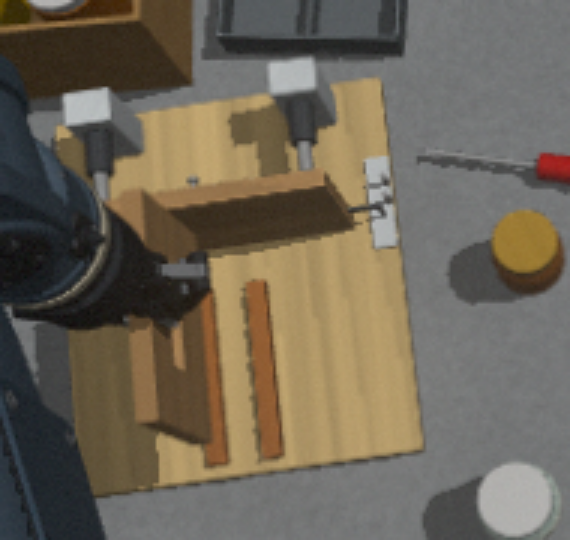

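The views show the board centred over the guide strips, spanning columns 258–307 between outer edges at about 254 and 310 in the wrist view. The side board is untouched and the jars haven't moved. Next I lower it, checking partway for contact.

jog_arm:
  xyz:
    - [0,0,0.6]
    - [0,0,0.8]
    - [0,0,0.8]
    - [0,0,0.8]
    - [0,0,0.5]
    - [0,0,0.3]
    - [0,0,0.3]
    - [0,0,0]
    - [0,0,0]
  turn:
    - [0,0,0]
    - [0,0,0]
    - [0,0,0]
    - [0,0,0]
    - [0,0,0]
    - [0,0,0]
    - [0,0,0]
    - [0,0,0]
    - [0,0,0]

```text
clock: 13.5
tool_pos: [0.5118, 0.2393, 0.1433]
orientation: [-0.083, 0.997, 0.0, 0.0]
force: [-0.5, 0.0, -2.6]
width: 0.165
gripper_force: 78.0
```

jog_arm:
  xyz:
    - [0,0,0.3]
    - [0,0,0.3]
    - [0,0,0.24]
    - [0,0,0]
    - [0,0,0]
  turn:
    - [0,0,0]
    - [0,0,0]
    - [0,0,0]
    - [0,0,0]
    - [0,0,0]

```text
clock: 14.12
tool_pos: [0.5116, 0.2392, 0.1219]
orientation: [-0.083, 0.997, 0.0, -0.0]
force: [0.1, -0.2, -2.2]
width: 0.163
gripper_force: 78.1
```

```bash
python3 - <<'E'
from cell import manip
from h import *
s=manip.get_state();print(s["clock"],s["tool_pos"],s["force"],s["wrist_torque"])
# jig x=+30 (midway)
print(togo(s,[.526+.030*.986,.2418+.030*.1663,.1215],.167+np.pi))
E
```

```text
14.125 [0.51161378 0.2391836  0.12185683] [ 0.06905628 -0.24923811 -2.17885054] [-0.03106659  0.01517719 -0.03813085]
(array([-1.785,  0.008,  0.014]), array([ 0.001, -0.   , -0.   ]))
```

jog_arm:
  xyz:
    - [-0.2,0,0]
    - [-0.2,0,0]
    - [-0.2,0,0]
    - [-0.15,0,0]
    - [-0.15,0,0]
    - [-0.15,0,0]
    - [-0.15,0,0]
    - [-0.1,0,0]
    - [-0.1,0,0]
    - [0,0,0]
    - [0,0,0]
    - [0,0,0]
  turn:
    - [0,0,0]
    - [0,0,0]
    - [0,0,0]
    - [0,0,0]
    - [0,0,0]
    - [0,0,0]
    - [0,0,0]
    - [0,0,0]
    - [0,0,0]
    - [0,0,0]
    - [0,0,0]
    - [0,0,0]

```text
clock: 15.62
tool_pos: [0.5458, 0.2449, 0.1218]
orientation: [-0.083, 0.997, 0.0, -0.0]
force: [-4.1, -1.1, 0.2]
width: 0.165
gripper_force: 78.1
```

jog_arm:
  xyz:
    - [-0.15,0,0]
    - [-0.15,0,0]
    - [-0.1,0,0]
    - [-0.05,0,0]
    - [0,0,0]
    - [0,0,0]
    - [0,0,0]
    - [0,0,0]
  turn:
    - [0,0,0]
    - [0,0,0]
    - [0,0,0]
    - [0,0,0]
    - [0,0,0]
    - [0,0,0]
    - [0,0,0]
    - [0,0,0]

```text
clock: 16.62
tool_pos: [0.5559, 0.2466, 0.1217]
orientation: [-0.084, 0.997, -0.0, -0.001]
force: [-8.8, -1.5, 3.2]
width: 0.163
gripper_force: 78.5
```

```bash
python3 - <<'E'
from cell import manip
import cv2,numpy as np
s=manip.get_state();print(s["clock"],s["tool_pos"],s["force"],s["wrist_torque"])
f=manip.grab_frame("top")["color"][:,:,::-1]
g=manip.grab_frame("scene")["color"][:,:,::-1]
A=cv2.resize(f[120:270,80:220],(373,400),interpolation=cv2.INTER_CUBIC)
B=cv2.resize(g[230:350,270:440],(567,400),interpolation=cv2.INTER_CUBIC)[:,:420]
cv2.imwrite("pics/e.png",np.hstack([A,B]))
E
```

```text
16.625 [0.55591294 0.24661848 0.12174141] [-8.84617979 -1.50754703  3.2302157 ] [-0.16358563  1.56390068  0.07995586]
```

View pics/e.png

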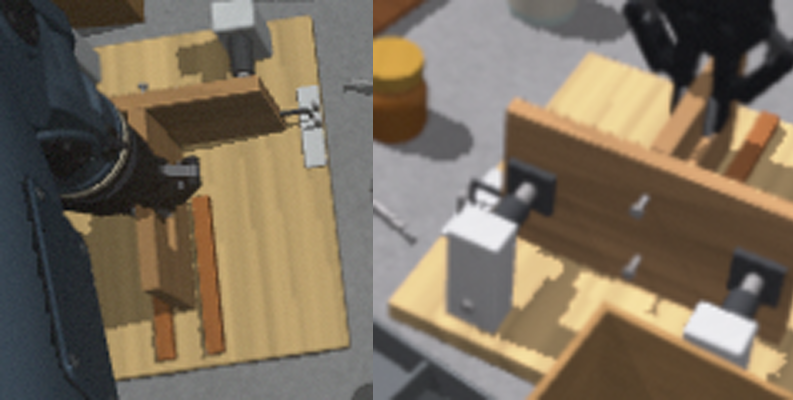

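The pointer, at about (293,114) in the left crop, stands between the two studs. The board is square between the strips and only the board touches the side board. Measured force is about 9 N. Next I hold the push.

jog_arm:
  xyz:
    - [-0.03,0,0]
    - [0,0,0]
    - [0,0,0]
    - [0,0,0]
    - [0,0,0]
    - [0,0,0]
    - [0,0,0]
    - [0,0,0]
    - [0,0,0]
    - [0,0,0]
    - [0,0,0]
    - [0,0,0]
  turn:
    - [0,0,0]
    - [0,0,0]
    - [0,0,0]
    - [0,0,0]
    - [0,0,0]
    - [0,0,0]
    - [0,0,0]
    - [0,0,0]
    - [0,0,0]
    - [0,0,0]
    - [0,0,0]
    - [0,0,0]

```text
clock: 18.23
tool_pos: [0.5565, 0.2468, 0.1218]
orientation: [-0.084, 0.997, -0.0, -0.001]
force: [-9.0, -1.8, 2.7]
width: 0.166
gripper_force: 78.6
```

jog_arm:
  xyz:
    - [0,0,0]
    - [0,0,0]
    - [0,0,0]
    - [0,0,0]
    - [0,0,0]
    - [0,0,0]
    - [0,0,0]
    - [0,0,0]
    - [0,0,0]
    - [0,0,0]
    - [0,0,0]
    - [0,0,0]
  turn:
    - [0,0,0]
    - [0,0,0]
    - [0,0,0]
    - [0,0,0]
    - [0,0,0]
    - [0,0,0]
    - [0,0,0]
    - [0,0,0]
    - [0,0,0]
    - [0,0,0]
    - [0,0,0]
    - [0,0,0]

```text
clock: 19.73
tool_pos: [0.5566, 0.2467, 0.1218]
orientation: [-0.084, 0.997, -0.0, -0.001]
force: [-10.0, -1.5, 3.1]
width: 0.168
gripper_force: 78.6
```

```bash
python3 - <<'E'
from cell import manip
import cv2,numpy as np
s=manip.get_state();print(s["clock"],s["tool_pos"],s["force"],s["gripper_force"])
f=manip.grab_frame("top")["color"][:,:,::-1]
g=manip.grab_frame("scene")["color"][:,:,::-1]
A=cv2.resize(f[140:200,160:215],(367,400),interpolation=cv2.INTER_CUBIC)
B=cv2.resize(g[230:310,340:420],(400,400),interpolation=cv2.INTER_CUBIC)
cv2.imwrite("pics/e2.png",np.hstack([A,B]))
E
```

```text
19.725 [0.55657786 0.24673947 0.1217643 ] [-9.95285531 -1.50794114  3.13818751] 78.55509281158447
```

View pics/e2.png

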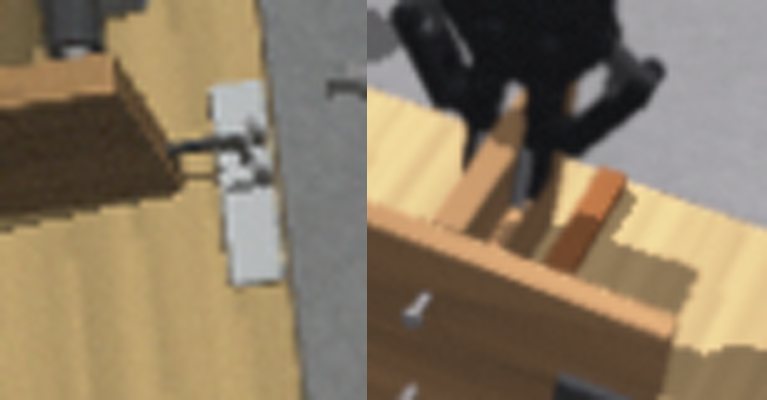

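The pointer lies between the two studs at about (250,130) and (260,178). The push is steady at about 10 N with the grip at 78 N, so I'm handing in.

```bash
python3 -c "
from cell import manip
print(manip.sign_off())"
```

```text
the job is handed in; nothing more can be done
None
```

I handed the job in with the end board still gripped, upright between the guide strips and pushing the side board at about 10 N, pointer between the studs; the push was held about 3 s, and no verdict came back.

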